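# Unlock the dividing fixture and index it to the third stop

## Robot

A 6-joint arm with a two-finger parallel gripper is mounted at the origin on the work surface; the furniture and walls round the work are solid. World frame = base frame: x ahead of the robot, y to its left, z up, the work surface at z = 0. Lengths are in m, angles in rad, forces in N, time in s.
With the tool pointing down it reaches from about 0.225 to 0.875 m from the base axis. Payload 3.4 kg.
Tool frame: the origin (TCP) lies between the finger pads, 19 mm behind the fingertips; this is the grasp point; z points along the fingers, y is the line along which they close (so a half turn about z gives the same grasp; the last joint's range is limited). The gripper opens to 85 mm and grips with 20 to 120 N. Pads are 22 mm wide; open, the fingers measure 114 mm over their backs; the gripper's body (76 mm by 85 mm) begins 54 mm behind the grasp point. The pads swing forward as they close: fully open they stand 13 mm farther back than shut.
Start: joints at [1.041, 0.276, 1.505, -0, 1.361, -0.121], TCP at [0.229, 0.528, 0.25] pointing down, gripper open.
Joint ranges: [-2.89, 2.89], [-0.75, 2.08], [0.22, 2.7], [-1.18, 4.32], [0.11, 2.71], [-2.7, 2.7]. Speed limits (rad/s): [2.57, 2.57, 3.14, 3.14, 3.14, 3.14].

## Interface

Orientations are given as a unit quaternion [w, x, y, z].
In Python, from rig import manip gives the robot as it stands.
- The arm moves only by the shell command python3 -m pendant 'ROWS' [FORCE]. ROWS is JSON, a list of rows, each an object of numbers: "dx", "dy", "dz": the shift along the tool's x, y, z in m; "rx", "ry", "rz": the turn, a rotation vector about the tool's x, y, z in degrees; "hand": the finger opening in m, from 0 to 0.0854. In form: [{"dx": .., "dy": .., "dz": .., "rx": .., "ry": .., "rz": .., "hand": ..}, ...]. A call has 1 to 12 rows; each row shifts and turns the commanded pose from where the row before left it, along the tool's axes as they then stand; what a row does not reach is not made up. A row lasts 1/12 s, in which the tool goes at most 41.7 mm and 7.16 degrees, less where a joint would pass 70% of its speed; a pose out of reach is approached as far as the arm can. A call is refused whole if a number of a shift passes 0.0417 or a number of a turn 7.16, either way. A call with a gripper value outside its range is refused whole. The fingers move at their own pace and stop on an object; FORCE is the grip in N (left out, the last holds). Time passes only in rows, so rows that do not move let the fingers close. It gives the time, the measured TCP pose, the force, the opening and the grip force at its end, in the units of the state.
- manip.get_state(): the state, without advancing time (a new reading comes with each control period).
- manip.get_image(name): name is "side" or "top"; returns a dict with "frame" (384x512x3 uint8, red, green, blue), "fx", "fy", "cx", "cy" (pixels), "position" and "attitude" of the camera in the world. Camera axes: x right, y up, looking along -z (the intrinsics and any distortion apply to the point x, -y, -z); pixel columns grow to the right and rows downward; lengths in m; the calibration is good to about 2 mm. A picture is of the moment at which its call begins. There is no depth.
- manip.sign_off(): hands the job in; it is judged then, once.
The state is a dict: "clock": time; "qpos": joint angles; "qd": joint speeds; "effort": joint torques, N m; "position": TCP position; "ee_rot": TCP orientation; "contact_force": force on the tool from outside, world axes, zero at the start; "moment": the same for the moment, N m; "width": finger opening in m; "gripper_force": force on a finger pad.
Only numpy, scipy, OpenCV 4.12 (cv2) and the standard library are available. Lean on these libraries where they do the work, as an engineer would, in place of code of your own. Each camera call takes 0.05 s, during which the arm holds its last target. There are 200 camera calls.

## Task

The round leather box on the dividing fixture is to be marked at its third division. Lift the steel locking link up off its two pegs and stand it flat on the mat clear of the fixture; then turn the bar knob clockwise (seen from above) from its home stop, counting the clicks, to the third stop without running past it. Finish still gripping the knob there, and leave the small things lying around undisturbed.

Things in the scene. Friction and masses are not known exactly. Their poses are not given: they have to be found in the camera images.
- fixture: Dividing fixture, fixed: aluminium base plate 12 mm thick, x = -75 to +75 mm, y = -185 to +80 mm from the origin, which lies on the mat under the axis of the round dial (120 mm across, top at z = 44 mm) and its bar knob. A fixed steel peg, 8 mm across, top at z = 58 mm, stands at x = +46, y = +50 mm; a 12 mm wide index pointer block, 46 mm high, at x = -68, y = 0.
- turntable_seat (a point): Centre of the turntable's top, 30 mm above the mat, at y = -135 mm of the fixture. It carries an 82 mm round leather box (top 88 mm above the mat) and turns with the knob. A marking arm reaches over it, top 113 mm above the mat, from a post at x = +60 mm of this point.
- knob_grip (a point): On the axis of the bar knob, 80 mm above the mat, where the TCP may grip. Black upright bar, 56 mm long (point x), 14 mm thick (point y: close the fingers along y), z = 52 to 86 mm above the mat, on the dial. Axes turn with the knob; at home they are parallel to the fixture's. A peg 8 mm across, top 58 mm above the mat, stands on the dial at y = +50 mm of this point.
- dial (a joint): Angle of dial and bar knob, rad: 0 at home (end stop and start), growing clockwise seen from above. Click stops every 24 degrees: 0.419, 0.838, 1.257 (third), 1.676. Resistance peaks at about 0.07 N m a quarter of the way to the next stop, then the click pulls in from half way; the knob stays in a stop. 15 ticks on the dial, the home one longer, pass the pointer.
- link: Loose steel locking link, 0.06 to 0.13 kg: flat plate 74 (x) by 30 (y) by 6 mm, two 12 mm holes 46 mm apart over the dial's peg and the fixture's peg (each 8 mm); it keeps the knob from turning. Origin: centre of the plate's underside, at the start 44 mm above the mat, the pegs rising 14 mm above it; its x lies along the fixture's x. An upright tab stands on its middle.
- link_tab (a point): Grip point on the link's upright tab, 62 mm above the plate's underside (106 mm above the mat at the start), axes as the link's. The tab is 24 mm long (x), 8 mm thick (y: close the fingers along y), its top 68 mm above the underside; fingers round its upper 25 mm pass above the knob.
- spool: Bystander: clear upright tube of cord, 30 mm across, 79 mm high; origin at the centre of its underside.
- setter: Bystander: snap setter, black handle with a metal tip, 65 x 109 x 16 mm, lying; origin at the centre of its underside.
- rubber: Bystander: small eraser, 24 x 28 x 12 mm; origin at the centre of its underside.
Things that resemble listed ones, but are neither listed nor needed, are in the scene too. Leave any turquoise look-alike of the link alone.

How it is judged:
By the outcome, as a careful person would: the job done as asked, in the order asked, and still so for the second after the job is handed in, while the arm keeps its last pose, push and grip.
It also fails if it takes over 51 s, if anything falls off the work surface, if the arm or the gripper's body presses on something with over 40 N, if the wrist force passes 120 N, or if a joint passes its speed limit or range.

## Working session

There is one attempt and no reset: what is moved stays moved. The work goes in short steps, Python scripts to look and compute and a shell command to move; the robot and the scene stay as the last step left them, time stands still between calls to the robot, and variables do not carry over. Pictures are saved under pics/ and viewed, at most 10 in all, crops included, and the job is handed in when it is done.

```bash
mkdir -p pics; cat > h.py <<'E'
import numpy as np, cv2
from rig import manip
from scipy.spatial.transform import Rotation as R
def rot(a):
    a=np.array(a,float); return a if a.shape==(3,3) else R.from_quat(a[[1,2,3,0]]).as_matrix()
def ray(im,u,v):
    d=np.array([(u-im['cx'])/im['fx'],-(v-im['cy'])/im['fy'],-1.])
    if 'distortion' in im: print('DIST')
    return np.array(im['position']),rot(im['attitude'])@d
def plane(im,u,v,z):
    p,d=ray(im,u,v); return p+d*(z-p[2])/d[2]
def proj(im,P):
    c=rot(im['attitude']).T@(np.array(P)-im['position']); return im['cx']+im['fx']*c[0]/-c[2], im['cy']+im['fy']*-c[1]/-c[2]
E
python3 - <<'E'
from h import *
import pickle
for n in('top','side'):
    im=manip.get_image(n); pickle.dump(im,open(n+'0.pkl','wb'))
    cv2.imwrite(f'pics/{n}0.png',cv2.resize(im['frame'][:,:,::-1],(800,600),interpolation=cv2.INTER_CUBIC))
    print(n,{k:v for k,v in im.items() if k!='frame'})
print(manip.get_state())
E
```

```text
top {'fx': 468.239270450589, 'fy': 468.239270450589, 'cx': 251.39341970538743, 'cy': 188.99189916307486, 'position': array([0.47119999, 0.15057311, 1.04100632]), 'attitude': array([-0.70389002, -0.04940663,  0.04774825,  0.70697802])}
side {'fx': 430.6354619315675, 'fy': 430.6354619315675, 'cx': 257.7005864482086, 'cy': 190.2344264554452, 'position': array([0.40870968, 0.8067474 , 0.67451037]), 'attitude': array([-0.12786038, -0.05932764,  0.41627998,  0.89824436])}
{'clock': 0.1, 'qpos': array([ 1.04098329e+00,  2.76544845e-01,  1.50599934e+00,  7.56548989e-06,
        1.36071516e+00, -1.20999119e-01]), 'qd': array([ 1.05301302e-03, -1.29326271e-04, -4.91076071e-03,  1.39946107e-03,
        2.87445878e-04,  2.71800554e-05]), 'effort': array([ 9.41254984e-04, -4.17699766e+01, -2.46407264e+01, -2.33681512e-04,
        5.73613273e-03, -2.38026848e-05]), 'position': array([0.22835304, 0.52723291, 0.24922159]), 'ee_rot': array([-2.69919785e-04,  2.02987204e-01,  9.79181036e-01, -7.88429170e-04]), 'contact_force': array([-1.00201568,  0.23572024, -0.76370142]), 'moment': array([0.03572305, 0.03493203, 0.05500675]), 'gripper_force': 0.0, 'width': 0.08497672618207999}
```

View pics/top0.png

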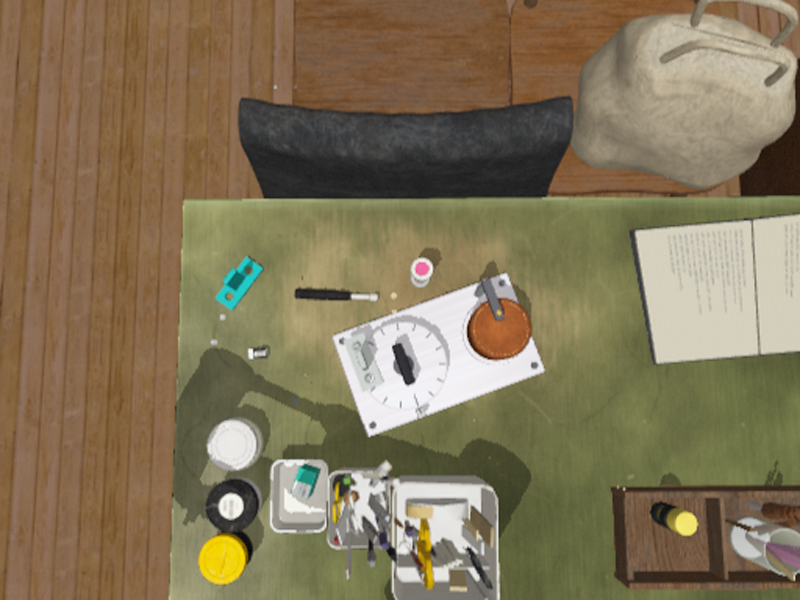

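View pics/side0.png

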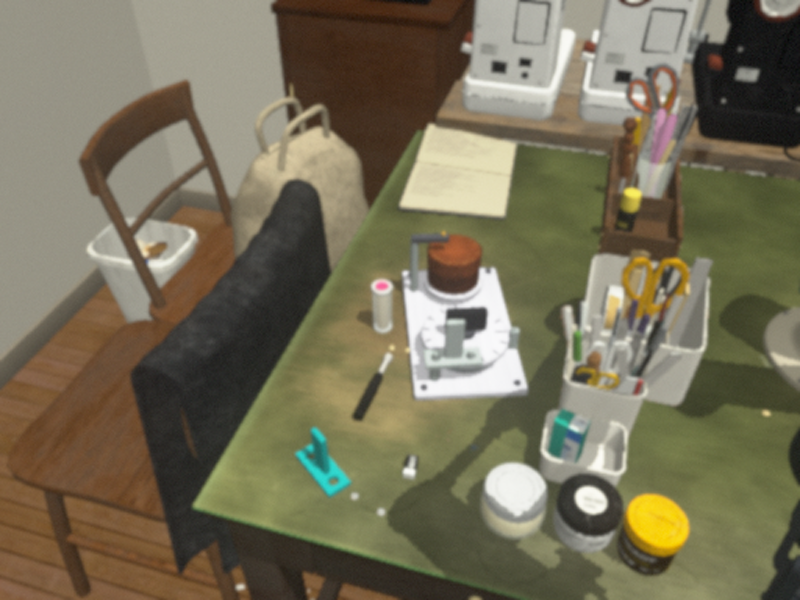

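The real link is the grey plate with its tab at top-image (362,360), lying on the pegs beside the knob at (404,363). The turquoise one at (240,283) is the look-alike. Spool (421,270), setter (337,295) and rubber (258,352) are all clear of the fixture, and the mat to the lower right around (600,420) is free.

```bash
cat >> h.py <<'E'
def fixture(im,lo=165):
    hsv=cv2.cvtColor(im['frame'],cv2.COLOR_RGB2HSV)
    m=((hsv[...,2]>lo)&(hsv[...,1]<50)).astype(np.uint8)
    m=cv2.morphologyEx(m,cv2.MORPH_OPEN,np.ones((3,3)))
    cs=cv2.findContours(m,cv2.RETR_EXTERNAL,cv2.CHAIN_APPROX_NONE)[0]
    return m,cs
E
python3 - <<'E'
from h import *
import pickle
T=pickle.load(open('top0.pkl','rb'));S=pickle.load(open('side0.pkl','rb'))
for n,im,pt in(('top',T,(285,205)),('side',S,(320,185))):
  for lo in (150,180):
    m,cs=fixture(im,lo)
    c=min(cs,key=lambda c:-cv2.contourArea(c) if cv2.pointPolygonTest(cv2.convexHull(c),pt,False)>0 else 0)
    P=np.array([plane(im,u+.0,v+.0,.012)[:2] for u,v in cv2.convexHull(c)[:,0]])
    r=cv2.minAreaRect((P*1000).astype(np.float32)); print(n,lo,r,cv2.boundingRect(c))
print(proj(T,manip.get_state()['position']))
T0=cv2.resize(T['frame'][170:290,200:360,::-1],(800,600),interpolation=cv2.INTER_CUBIC);cv2.imwrite('pics/crop.png',T0)
for n,(u,v) in dict(spool=(421,270),setL=(295,294),setR=(378,296),rub=(258,352),jar=(235,445),tray=(500,480),book=(655,362),c1=(333,335),c2=(507,273),c3=(543,372),c4=(369,436),place=(600,420),box=(612,488)).items():
    print(n,plane(T,u*.64,v*.64,.012 if n[0]=='c' else 0.)[:2].round(3))
E
```

```text
top 150 ((531.5005493164062, 90.52873992919922), (151.02310180664062, 265.3382873535156), 19.71472930908203) (213, 182, 135, 97)
top 180 ((531.623779296875, 90.16674041748047), (150.33901977539062, 264.03753662109375), 19.891820907592773) (213, 182, 135, 97)
side 150 ((527.5716552734375, 93.94461822509766), (160.23641967773438, 272.5412292480469), 19.988323211669922) (257, 171, 81, 85)
side 180 ((530.8323974609375, 95.09919738769531), (150.4273681640625, 264.72174072265625), 19.786134719848633) (259, 172, 78, 83)
(np.float64(18.736175173961357), np.float64(407.4709309610186))
spool [0.652 0.112]
setL [0.618 0.293]
setR [0.614 0.174]
rub [0.535 0.345]
jar [0.405 0.374]
tray [0.356 0.005]
book [ 0.518 -0.218]
c1 [0.557 0.237]
c2 [ 0.645 -0.01 ]
c3 [ 0.504 -0.057]
c4 [0.417 0.186]
place [ 0.437 -0.137]
box [ 0.344 -0.15 ]
```

View pics/crop.png

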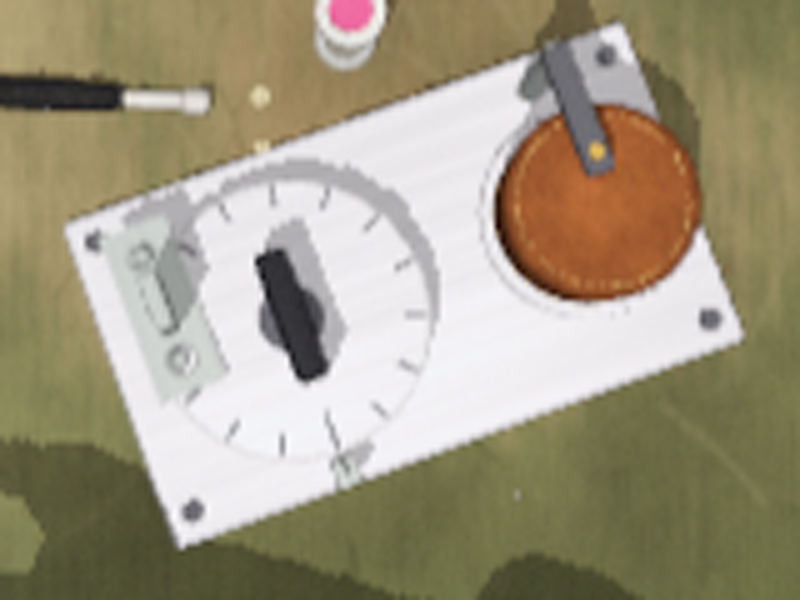

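```bash
python3 -m pendant '[{"rz":-6.17},{"rz":-6.17},{"rz":-6.17},{"rz":-6.17},{"rz":-6.17},{"rz":-6.17},{"rz":-6.17},{"hand":0.04}]'
python3 -m pendant '[{"dx":-0.0134,"dy":-0.0343},{"dx":-0.0134,"dy":-0.0343},{"dx":-0.0134,"dy":-0.0343},{"dx":-0.0134,"dy":-0.0343},{"dx":-0.0134,"dy":-0.0343},{"dx":-0.0134,"dy":-0.0343},{"dx":-0.0134,"dy":-0.0343},{"dx":-0.0134,"dy":-0.0343},{"dx":-0.0134,"dy":-0.0343},{"dx":-0.0134,"dy":-0.0343},{"dx":-0.0134,"dy":-0.0343},{"dx":-0.0134,"dy":-0.0343}]'
python3 - <<'E'
from h import *
import pickle
S0=pickle.load(open('side0.pkl','rb'));T0=pickle.load(open('top0.pkl','rb'))
a=np.radians(19.8);Rz=np.array([[np.cos(a),-np.sin(a)],[np.sin(a),np.cos(a)]])
O=np.array([.5137,.1398])
w=lambda x,y,z:np.r_[O+Rz@[x,y],z]
ims=[]
for im,(x0,y0,wd,ht) in ((T0,(200,170,100,100)),(S0,(250,170,100,100))):
    f=cv2.resize(im['frame'][y0:y0+ht,x0:x0+wd,::-1],(400,400),interpolation=cv2.INTER_CUBIC)
    for p in [(11,54,.112),(35,54,.112),(11,46,.112),(35,46,.112),(28,7,.086),(-28,7,.086),(28,-7,.086),(-28,-7,.086)]:
        u,v=proj(im,w(*p)); cv2.circle(f,(int((u-x0+.5)*4),int((v-y0+.5)*4)),2,(0,0,255),-1)
    ims.append(f)
cv2.imwrite('pics/chk.png',np.hstack(ims))
s=manip.get_state();print(s['clock'],s['position'],s['ee_rot'],s['qpos'],s['width'],'target',w(23,50,.106))
d=w(23,50,.106)-s['position'];M=rot(s['ee_rot']);print('tool d',M.T@d,'tool y angle',np.degrees(np.arctan2(M[1,1],M[0,1])))
E
```

```text
0.1 [0.22835304 0.52723291 0.24922159] [-2.69919785e-04  2.02987204e-01  9.79181036e-01 -7.88429170e-04] [ 1.04098329e+00  2.76544845e-01  1.50599934e+00  7.56548989e-06
  1.36071516e+00 -1.20999119e-01] 0.08497672618207999 target [ 5.21706167 54.97481061  0.106     ]
tool d [17.06652696 51.94397361  0.06088528] tool y angle 66.57660724193117invalid input
invalid input
```

View pics/chk.png

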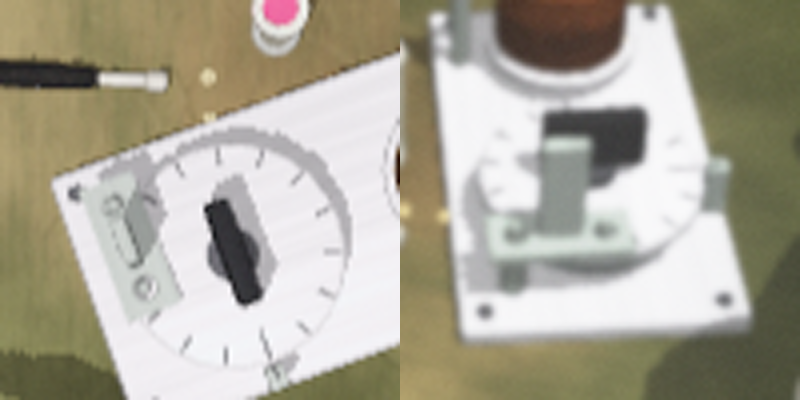

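The overlay missed because of a mm/m slip in my script. The rows were refused, most likely because each one needs every key.

```bash
python3 -m pendant '[{"dx":0,"dy":0,"dz":0,"rx":0,"ry":0,"rz":-6.17,"hand":0.085},{"dx":0,"dy":0,"dz":0,"rx":0,"ry":0,"rz":-6.17,"hand":0.04},{"dx":0,"dy":0,"dz":0,"rx":0,"ry":0,"rz":-6.17,"hand":0.04},{"dx":0,"dy":0,"dz":0,"rx":0,"ry":0,"rz":-6.17,"hand":0.04},{"dx":0,"dy":0,"dz":0,"rx":0,"ry":0,"rz":-6.17,"hand":0.04},{"dx":0,"dy":0,"dz":0,"rx":0,"ry":0,"rz":-6.17,"hand":0.04},{"dx":0,"dy":0,"dz":0,"rx":0,"ry":0,"rz":-6.17,"hand":0.04},{"dx":0,"dy":0,"dz":0,"rx":0,"ry":0,"rz":0,"hand":0.04}]'
cat >> h.py <<'E'
def W(x,y,z,a=19.8,O=(.5137,.1398)):
    "fixture mm -> world m"
    a=np.radians(a); return np.array([O[0]+(np.cos(a)*x-np.sin(a)*y)/1e3,O[1]+(np.sin(a)*x+np.cos(a)*y)/1e3,z/1e3])
def todo(P):
    s=manip.get_state(); M=rot(s['ee_rot'])
    print('t',round(s['clock'],2),'pos',s['position'].round(4),'q6',s['qpos'].round(2)[5],'w',round(s['width'],4),'gf',round(s['gripper_force'],1),'F',s['contact_force'].round(1),'Mz',s['moment'].round(3),
     '\ntool d',(M.T@(np.array(P)-s['position'])).round(4),'yang',np.degrees(np.arctan2(M[1,1],M[0,1])).round(2),'tilt',np.degrees(np.arccos(-M[2,2])).round(2))
E
python3 - <<'E'
from h import *
import pickle
S0=pickle.load(open('side0.pkl','rb'));T0=pickle.load(open('top0.pkl','rb'))
ims=[]
for im,(x0,y0,wd,ht) in ((T0,(200,170,100,100)),(S0,(250,170,100,100))):
    f=cv2.resize(im['frame'][y0:y0+ht,x0:x0+wd,::-1],(400,400),interpolation=cv2.INTER_CUBIC)
    for p in [(11,54,112),(35,54,112),(11,46,112),(35,46,112),(28,7,86),(-28,7,86),(28,-7,86),(-28,-7,86)]:
        u,v=proj(im,W(*p)); cv2.circle(f,(int((u-x0+.5)*4),int((v-y0+.5)*4)),2,(0,0,255),-1)
    ims.append(f)
cv2.imwrite('pics/chk2.png',np.hstack(ims))
todo(W(23,50,106))
E
```

```text
clock: 0.77
position: [0.2284, 0.5274, 0.2495]
ee_rot: [-0.0, -0.172, 0.985, -0.0]
contact_force: [0.7, -0.5, 0.0]
width: 0.0398
gripper_force: 0.0
t 0.77 pos [0.2284 0.5274 0.2495] q6 -0.88 w 0.0398 gf 0.0 F [ 0.7 -0.5  0. ] Mz [0.034 0.016 0.058] 
tool d [-0.1598 -0.4114  0.1437] yang 109.86 tilt 0.06
```

View pics/chk2.png

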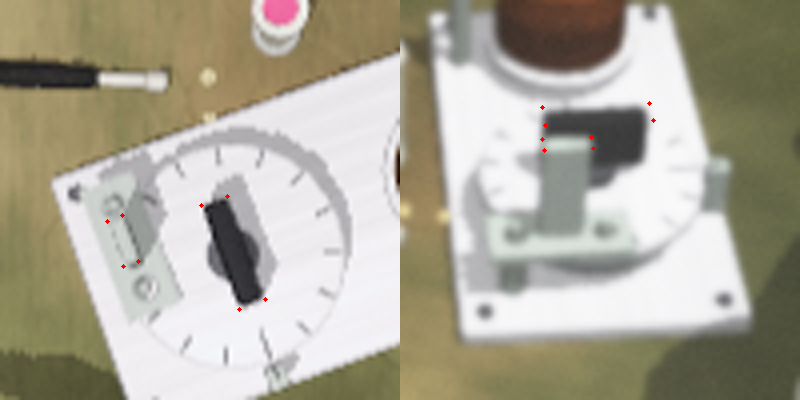

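The projected tab and knob corners sit on the grey link's tab and the black bar in both views, to about 1 mm, so the grey link is confirmed. Next I'll move above the tab.

```bash
python3 -m pendant '[{"dx":-0.0133,"dy":-0.0343,"dz":0,"rx":0,"ry":0,"rz":0,"hand":0.04},{"dx":-0.0133,"dy":-0.0343,"dz":0,"rx":0,"ry":0,"rz":0,"hand":0.04},{"dx":-0.0133,"dy":-0.0343,"dz":0,"rx":0,"ry":0,"rz":0,"hand":0.04},{"dx":-0.0133,"dy":-0.0343,"dz":0,"rx":0,"ry":0,"rz":0,"hand":0.04},{"dx":-0.0133,"dy":-0.0343,"dz":0,"rx":0,"ry":0,"rz":0,"hand":0.04},{"dx":-0.0133,"dy":-0.0343,"dz":0,"rx":0,"ry":0,"rz":0,"hand":0.04},{"dx":-0.0133,"dy":-0.0343,"dz":0,"rx":0,"ry":0,"rz":0,"hand":0.04},{"dx":-0.0133,"dy":-0.0343,"dz":0,"rx":0,"ry":0,"rz":0,"hand":0.04},{"dx":-0.0133,"dy":-0.0343,"dz":0,"rx":0,"ry":0,"rz":0,"hand":0.04},{"dx":-0.0133,"dy":-0.0343,"dz":0,"rx":0,"ry":0,"rz":0,"hand":0.04},{"dx":-0.0133,"dy":-0.0343,"dz":0,"rx":0,"ry":0,"rz":0,"hand":0.04},{"dx":-0.0133,"dy":-0.0343,"dz":0,"rx":0,"ry":0,"rz":0,"hand":0.04}]'
python3 -m pendant '[{"dx":0,"dy":0,"dz":0.03,"rx":0,"ry":0,"rz":0,"hand":0.035},{"dx":0,"dy":0,"dz":0.03,"rx":0,"ry":0,"rz":0,"hand":0.035},{"dx":0,"dy":0,"dz":0.03,"rx":0,"ry":0,"rz":0,"hand":0.035},{"dx":0,"dy":0,"dz":0,"rx":0,"ry":0,"rz":0,"hand":0.035},{"dx":0,"dy":0,"dz":0,"rx":0,"ry":0,"rz":0,"hand":0.035}]'
python3 -c "
from h import *
todo(W(23,50,106))"
```

```text
clock: 1.77
position: [0.5187, 0.1927, 0.2498]
ee_rot: [-0.0, -0.17, 0.985, 0.0]
contact_force: [-0.0, 1.4, -0.1]
width: 0.0397
gripper_force: 0.0
clock: 2.18
position: [0.5169, 0.1939, 0.1588]
ee_rot: [-0.002, -0.171, 0.985, -0.0]
contact_force: [-0.3, 0.0, 0.5]
width: 0.0352
gripper_force: 0.0
t 2.18 pos [0.5169 0.1939 0.1588] q6 -1.68 w 0.0352 gf 0.0 F [-0.3  0.   0.5] Mz [0.017 0.008 0.026] 
tool d [-0.0019  0.0001  0.0528] yang 109.66 tilt 0.24
```

```bash
python3 -m pendant '[{"dx":-0.0015,"dy":0,"dz":0.018,"rx":0,"ry":0,"rz":0,"hand":0.035},{"dx":0,"dy":0,"dz":0.017,"rx":0,"ry":0,"rz":0,"hand":0.035},{"dx":0,"dy":0,"dz":0.01,"rx":0,"ry":0,"rz":0,"hand":0.035},{"dx":0,"dy":0,"dz":0.006,"rx":0,"ry":0,"rz":0,"hand":0.035},{"dx":0,"dy":0,"dz":0,"rx":0,"ry":0,"rz":0,"hand":0.035},{"dx":0,"dy":0,"dz":0,"rx":0,"ry":0,"rz":0,"hand":0.035}]'
python3 -m pendant '[{"dx":0,"dy":0,"dz":0,"rx":0,"ry":0,"rz":0,"hand":0.014},{"dx":0,"dy":0,"dz":0,"rx":0,"ry":0,"rz":0,"hand":0.0},{"dx":0,"dy":0,"dz":0,"rx":0,"ry":0,"rz":0,"hand":0.0},{"dx":0,"dy":0,"dz":0,"rx":0,"ry":0,"rz":0,"hand":0.0},{"dx":0,"dy":0,"dz":0,"rx":0,"ry":0,"rz":0,"hand":0.0},{"dx":0,"dy":0,"dz":0,"rx":0,"ry":0,"rz":0,"hand":0.0}]' 50
python3 -c "
from h import *
todo(W(23,50,106))"
```

```text
clock: 2.68
position: [0.52, 0.1951, 0.11]
ee_rot: [0.001, -0.172, 0.985, 0.0]
contact_force: [0.3, 0.8, -0.6]
width: 0.0348
gripper_force: 0.0
clock: 3.18
position: [0.5201, 0.195, 0.11]
ee_rot: [0.001, -0.172, 0.985, 0.0]
contact_force: [-0.4, 0.8, 5.1]
width: 0.0072
gripper_force: 50.4
t 3.18 pos [0.5201 0.195  0.11  ] q6 -1.68 w 0.0072 gf 50.4 F [-0.4  0.8  5.1] Mz [ 0.024  0.119 -0.002] 
tool d [0.0017 0.0002 0.004 ] yang 109.76 tilt 0.12
```

```bash
python3 -m pendant '[{"dx":0,"dy":0,"dz":-0.004,"rx":0,"ry":0,"rz":0,"hand":0.0},{"dx":0,"dy":0,"dz":-0.008,"rx":0,"ry":0,"rz":0,"hand":0.0},{"dx":0,"dy":0,"dz":-0.01,"rx":0,"ry":0,"rz":0,"hand":0.0},{"dx":0,"dy":0,"dz":-0.01,"rx":0,"ry":0,"rz":0,"hand":0.0},{"dx":0,"dy":0,"dz":0,"rx":0,"ry":0,"rz":0,"hand":0.0},{"dx":0,"dy":0,"dz":0,"rx":0,"ry":0,"rz":0,"hand":0.0}]'
python3 - <<'E'
from h import *
todo(W(23,50,138))
f=[]
for n,(x,y) in (('top',(190,140)),('side',(230,110))):
    f.append(cv2.resize(manip.get_image(n)['frame'][y:y+150,x:x+130,::-1],None,fx=3,fy=3,interpolation=cv2.INTER_CUBIC))
cv2.imwrite('pics/lift.png',np.hstack(f))
E
```

```text
clock: 3.68
position: [0.52, 0.1949, 0.1421]
ee_rot: [0.001, -0.172, 0.985, 0.0]
contact_force: [-1.3, 1.0, -0.9]
width: 0.0068
gripper_force: 49.6
t 3.68 pos [0.52   0.1949 0.1421] q6 -1.68 w 0.0068 gf 49.6 F [-1.3  1.  -0.9] Mz [0.022 0.013 0.036] 
tool d [0.0016 0.0003 0.0041] yang 109.77 tilt 0.13
```

View pics/lift.png

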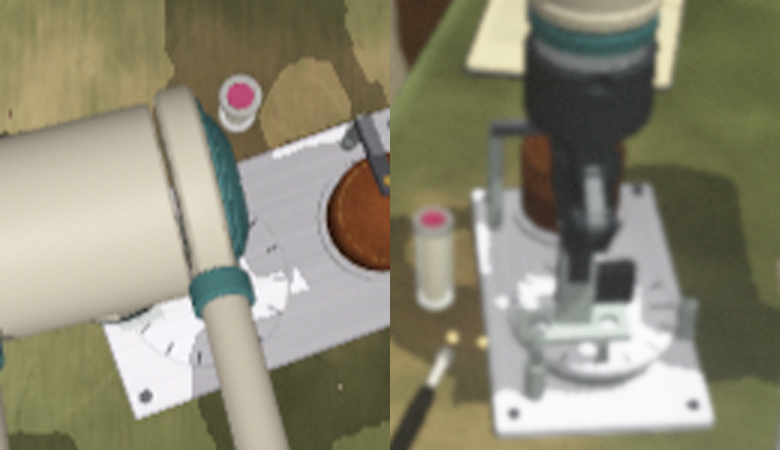

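The link is off its pegs: in the side view it is at (575,325) above the peg at (535,375), and it is level. Now I'll raise it and carry it to the open mat beyond the turntable end.

```bash
python3 -m pendant '[{"dx":0,"dy":0,"dz":-0.035,"rx":0,"ry":0,"rz":0,"hand":0.0},{"dx":0,"dy":0,"dz":-0.035,"rx":0,"ry":0,"rz":0,"hand":0.0},{"dx":0.0178,"dy":-0.0292,"dz":0,"rx":0,"ry":0,"rz":0,"hand":0.0},{"dx":0.0178,"dy":-0.0292,"dz":0,"rx":0,"ry":0,"rz":0,"hand":0.0},{"dx":0.0178,"dy":-0.0292,"dz":0,"rx":0,"ry":0,"rz":0,"hand":0.0},{"dx":0.0178,"dy":-0.0292,"dz":0,"rx":0,"ry":0,"rz":0,"hand":0.0},{"dx":0.0178,"dy":-0.0292,"dz":0,"rx":0,"ry":0,"rz":0,"hand":0.0},{"dx":0.0178,"dy":-0.0292,"dz":0,"rx":0,"ry":0,"rz":0,"hand":0.0},{"dx":0.0178,"dy":-0.0292,"dz":0,"rx":0,"ry":0,"rz":0,"hand":0.0},{"dx":0.0178,"dy":-0.0292,"dz":0,"rx":0,"ry":0,"rz":0,"hand":0.0},{"dx":0.0178,"dy":-0.0292,"dz":0,"rx":0,"ry":0,"rz":0,"hand":0.0},{"dx":0.0178,"dy":-0.0292,"dz":0,"rx":0,"ry":0,"rz":0,"hand":0.0}]'
python3 -m pendant '[{"dx":0,"dy":0,"dz":0.02,"rx":0,"ry":0,"rz":0,"hand":0.0},{"dx":0,"dy":0,"dz":0.03,"rx":0,"ry":0,"rz":0,"hand":0.0},{"dx":0,"dy":0,"dz":0.03,"rx":0,"ry":0,"rz":0,"hand":0.0},{"dx":0,"dy":0,"dz":0.02,"rx":0,"ry":0,"rz":0,"hand":0.0},{"dx":0,"dy":0,"dz":0,"rx":0,"ry":0,"rz":0,"hand":0.0},{"dx":0,"dy":0,"dz":0,"rx":0,"ry":0,"rz":0,"hand":0.0}]'
python3 - <<'E'
from h import *
todo([.45,-.14,.066])
f=[]
for n,(x,y) in (('top',(290,200)),('side',(240,50))):
    f.append(cv2.resize(manip.get_image(n)['frame'][y:y+150,x:x+130,::-1],None,fx=3,fy=3,interpolation=cv2.INTER_CUBIC))
cv2.imwrite('pics/place.png',np.hstack(f))
E
```

```text
clock: 4.78
position: [0.4496, -0.1415, 0.2105]
ee_rot: [-0.0, -0.172, 0.985, 0.0]
contact_force: [1.3, -0.0, -0.5]
width: 0.0069
gripper_force: 49.6
clock: 5.28
position: [0.4498, -0.1398, 0.1101]
ee_rot: [-0.001, -0.172, 0.985, 0.001]
contact_force: [0.6, -0.3, -0.5]
width: 0.0067
gripper_force: 49.6
t 5.28 pos [ 0.4498 -0.1398  0.1101] q6 -2.37 w 0.0067 gf 49.6 F [ 0.6 -0.3 -0.5] Mz [ 0.002 -0.027 -0.053] 
tool d [-0.0003 -0.0003  0.0441] yang 109.76 tilt 0.19
```

View pics/place.png

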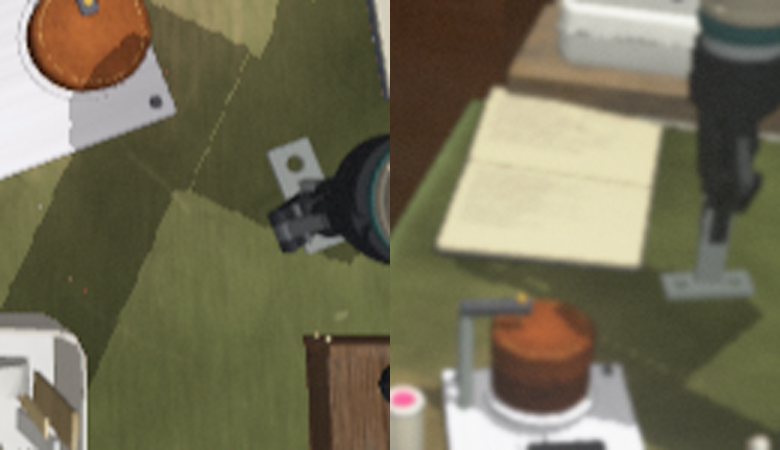

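The link hangs level at top-crop (300,195), over clear mat between the fixture and the wooden box. I'll lower it now, with small steps at the end.

```bash
python3 -m pendant '[{"dx":0,"dy":0,"dz":0.015,"rx":0,"ry":0,"rz":0,"hand":0.0},{"dx":0,"dy":0,"dz":0.015,"rx":0,"ry":0,"rz":0,"hand":0.0},{"dx":0,"dy":0,"dz":0.008,"rx":0,"ry":0,"rz":0,"hand":0.0},{"dx":0,"dy":0,"dz":0.003,"rx":0,"ry":0,"rz":0,"hand":0.0},{"dx":0,"dy":0,"dz":0.0,"rx":0,"ry":0,"rz":0,"hand":0.0},{"dx":0,"dy":0,"dz":0,"rx":0,"ry":0,"rz":0,"hand":0.0}]'
python3 -m pendant '[{"dx":0,"dy":0,"dz":0.001,"rx":0,"ry":0,"rz":0,"hand":0.0},{"dx":0,"dy":0,"dz":0.001,"rx":0,"ry":0,"rz":0,"hand":0.0},{"dx":0,"dy":0,"dz":0,"rx":0,"ry":0,"rz":0,"hand":0.0}]'
```

```text
clock: 5.88
position: [0.4513, -0.1404, 0.0708]
ee_rot: [0.001, -0.172, 0.985, -0.0]
contact_force: [-0.9, 0.4, -0.4]
width: 0.0068
gripper_force: 49.6
clock: 6.13
position: [0.4509, -0.1403, 0.0683]
ee_rot: [0.0, -0.172, 0.985, -0.0]
contact_force: [-0.9, 0.7, -1.3]
width: 0.0067
gripper_force: 49.6
```

```bash
for i in 1 ; do python3 -m pendant '[{"dx":0,"dy":0,"dz":0.001,"rx":0,"ry":0,"rz":0,"hand":0.0},{"dx":0,"dy":0,"dz":0,"rx":0,"ry":0,"rz":0,"hand":0.0}]'; python3 -m pendant '[{"dx":0,"dy":0,"dz":0.001,"rx":0,"ry":0,"rz":0,"hand":0.0},{"dx":0,"dy":0,"dz":0,"rx":0,"ry":0,"rz":0,"hand":0.0}]';done
```

```text
clock: 6.3
position: [0.4507, -0.1402, 0.067]
ee_rot: [0.0, -0.172, 0.985, 0.0]
contact_force: [-0.3, -0.2, -0.7]
width: 0.007
gripper_force: 49.6
clock: 6.47
position: [0.4508, -0.1403, 0.0661]
ee_rot: [0.0, -0.172, 0.985, -0.0]
contact_force: [-0.7, 0.0, 1.9]
width: 0.0068
gripper_force: 49.9
```

```bash
python3 -m pendant '[{"dx":0,"dy":0,"dz":0.0007,"rx":0,"ry":0,"rz":0,"hand":0.0},{"dx":0,"dy":0,"dz":0,"rx":0,"ry":0,"rz":0,"hand":0.0}]'
```

```text
clock: 6.63
position: [0.4507, -0.1404, 0.0661]
ee_rot: [0.0, -0.172, 0.985, -0.0]
contact_force: [-1.0, 0.1, 7.5]
width: 0.0071
gripper_force: 50.8
```

The mat is taking the weight: Fz rose to 7.5 N and z stopped falling. I'll release, rise and go back over the knob.

```bash
python3 -m pendant '[{"dx":0,"dy":0,"dz":-0.0005,"rx":0,"ry":0,"rz":0,"hand":0.015},{"dx":0,"dy":0,"dz":0,"rx":0,"ry":0,"rz":0,"hand":0.035},{"dx":0,"dy":0,"dz":0,"rx":0,"ry":0,"rz":0,"hand":0.035},{"dx":0,"dy":0,"dz":0,"rx":0,"ry":0,"rz":0,"hand":0.035},{"dx":0,"dy":0,"dz":-0.015,"rx":0,"ry":0,"rz":0,"hand":0.035},{"dx":0,"dy":0,"dz":-0.03,"rx":0,"ry":0,"rz":0,"hand":0.035},{"dx":0,"dy":0,"dz":-0.035,"rx":0,"ry":0,"rz":0,"hand":0.035},{"dx":0,"dy":0,"dz":-0.035,"rx":0,"ry":0,"rz":0,"hand":0.035},{"dx":0,"dy":0,"dz":-0.03,"rx":0,"ry":0,"rz":0,"hand":0.035}]'
python3 -m pendant '[{"dx":-0.0154,"dy":0.0242,"dz":0,"rx":0,"ry":0,"rz":0,"hand":0.04},{"dx":-0.0154,"dy":0.0242,"dz":0,"rx":0,"ry":0,"rz":0,"hand":0.04},{"dx":-0.0154,"dy":0.0242,"dz":0,"rx":0,"ry":0,"rz":0,"hand":0.04},{"dx":-0.0154,"dy":0.0242,"dz":0,"rx":0,"ry":0,"rz":0,"hand":0.04},{"dx":-0.0154,"dy":0.0242,"dz":0,"rx":0,"ry":0,"rz":0,"hand":0.04},{"dx":-0.0154,"dy":0.0242,"dz":0,"rx":0,"ry":0,"rz":0,"hand":0.04},{"dx":-0.0154,"dy":0.0242,"dz":0,"rx":0,"ry":0,"rz":0,"hand":0.04},{"dx":-0.0154,"dy":0.0242,"dz":0,"rx":0,"ry":0,"rz":0,"hand":0.04},{"dx":-0.0154,"dy":0.0242,"dz":0,"rx":0,"ry":0,"rz":0,"hand":0.04},{"dx":-0.0154,"dy":0.0242,"dz":0,"rx":0,"ry":0,"rz":0,"hand":0.04},{"dx":0,"dy":0,"dz":0,"rx":0,"ry":0,"rz":0,"hand":0.04},{"dx":0,"dy":0,"dz":0,"rx":0,"ry":0,"rz":0,"hand":0.04}]'
python3 - <<'E'
from h import *
todo(W(0,0,80))
f=[]
for n,(x,y) in (('top',(200,160)),('side',(240,50))):
    f.append(cv2.resize(manip.get_image(n)['frame'][y:y+150,x:x+190,::-1],None,fx=2.1,fy=2.1,interpolation=cv2.INTER_CUBIC))
cv2.imwrite('pics/rel.png',np.hstack(f))
E
```

```text
clock: 7.38
position: [0.4508, -0.1402, 0.2128]
ee_rot: [0.0, -0.172, 0.985, -0.0]
contact_force: [1.2, 0.1, -0.2]
width: 0.0353
gripper_force: 0.0
clock: 8.38
position: [0.5137, 0.1408, 0.2103]
ee_rot: [-0.0, -0.173, 0.985, -0.0]
contact_force: [0.3, -0.7, -0.2]
width: 0.0403
gripper_force: 0.0
t 8.38 pos [0.5137 0.1408 0.2103] q6 -1.78 w 0.0403 gf 0.0 F [ 0.3 -0.7 -0.2] Mz [ 0.021  0.068 -0.029] 
tool d [ 0.0002 -0.0009  0.1303] yang 109.93 tilt 0.04
```

View pics/rel.png

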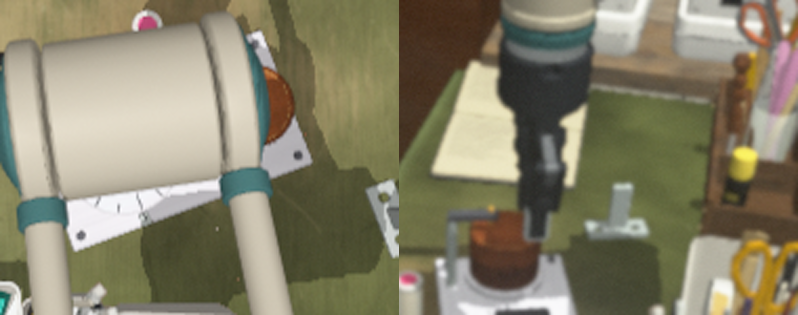

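The link stands flat and free on the mat at side-crop (617,225). Next I'll descend onto the knob.

```bash
python3 -m pendant '[{"dx":0,"dy":-0.0005,"dz":0.03,"rx":0,"ry":0,"rz":0,"hand":0.04},{"dx":0,"dy":0,"dz":0.03,"rx":0,"ry":0,"rz":0,"hand":0.04},{"dx":0,"dy":0,"dz":0.03,"rx":0,"ry":0,"rz":0,"hand":0.04},{"dx":0,"dy":0,"dz":0.02,"rx":0,"ry":0,"rz":0,"hand":0.04},{"dx":0,"dy":0,"dz":0.012,"rx":0,"ry":0,"rz":0,"hand":0.04},{"dx":0,"dy":0,"dz":0.006,"rx":0,"ry":0,"rz":0,"hand":0.04},{"dx":0,"dy":0,"dz":0,"rx":0,"ry":0,"rz":0,"hand":0.04},{"dx":0,"dy":0,"dz":0,"rx":0,"ry":0,"rz":0,"hand":0.04}]'
python3 -m pendant '[{"dx":0,"dy":0,"dz":0,"rx":0,"ry":0,"rz":0,"hand":0.02},{"dx":0,"dy":0,"dz":0,"rx":0,"ry":0,"rz":0,"hand":0.0},{"dx":0,"dy":0,"dz":0,"rx":0,"ry":0,"rz":0,"hand":0.0},{"dx":0,"dy":0,"dz":0,"rx":0,"ry":0,"rz":0,"hand":0.0},{"dx":0,"dy":0,"dz":0,"rx":0,"ry":0,"rz":0,"hand":0.0}]' 50
python3 -c "
from h import *
todo(W(0,0,80))"
```

```text
clock: 9.15
position: [0.5142, 0.1384, 0.0832]
ee_rot: [0.0, -0.171, 0.985, -0.0]
contact_force: [0.3, 0.2, 0.8]
width: 0.04
gripper_force: 0.0
clock: 9.57
position: [0.5146, 0.1395, 0.0842]
ee_rot: [0.001, -0.172, 0.985, 0.0]
contact_force: [-0.2, 0.5, 6.6]
width: 0.0133
gripper_force: 51.1
t 9.57 pos [0.5146 0.1395 0.0842] q6 -1.78 w 0.0133 gf 51.1 F [-0.2  0.5  6.6] Mz [ 0.093  0.149 -0.008] 
tool d [0.0008 0.0006 0.0042] yang 109.77 tilt 0.14
```

```bash
python3 -m pendant '[{"dx":0,"dy":0,"dz":0,"rx":0,"ry":0,"rz":3,"hand":0.0},{"dx":0,"dy":0,"dz":0,"rx":0,"ry":0,"rz":3,"hand":0.0}]'
python3 -c "
from h import *
todo(W(0,0,80))"
python3 -m pendant '[{"dx":0,"dy":0,"dz":0,"rx":0,"ry":0,"rz":3,"hand":0.0},{"dx":0,"dy":0,"dz":0,"rx":0,"ry":0,"rz":3,"hand":0.0},{"dx":0,"dy":0,"dz":0,"rx":0,"ry":0,"rz":3,"hand":0.0},{"dx":0,"dy":0,"dz":0,"rx":0,"ry":0,"rz":3,"hand":0.0},{"dx":0,"dy":0,"dz":0,"rx":0,"ry":0,"rz":3,"hand":0.0},{"dx":0,"dy":0,"dz":0,"rx":0,"ry":0,"rz":3,"hand":0.0},{"dx":0,"dy":0,"dz":0,"rx":0,"ry":0,"rz":0,"hand":0.0},{"dx":0,"dy":0,"dz":0,"rx":0,"ry":0,"rz":0,"hand":0.0}]'
python3 -c "
from h import *
todo(W(0,0,80))"
```

```text
clock: 9.73
position: [0.5147, 0.1395, 0.0842]
ee_rot: [0.001, -0.119, 0.993, 0.0]
contact_force: [-0.1, 0.9, 6.7]
width: 0.0128
gripper_force: 51.1
t 9.73 pos [0.5147 0.1395 0.0842] q6 -1.68 w 0.0128 gf 51.1 F [-0.1  0.9  6.7] Mz [0.108 0.132 0.105] 
tool d [0.0009 0.0005 0.0042] yang 103.65 tilt 0.14
clock: 10.4
position: [0.5146, 0.1396, 0.0842]
ee_rot: [0.001, 0.037, 0.999, 0.0]
contact_force: [-1.5, 1.7, 7.0]
width: 0.0129
gripper_force: 51.1
t 10.4 pos [0.5146 0.1396 0.0842] q6 -1.36 w 0.0129 gf 51.1 F [-1.5  1.7  7. ] Mz [ 0.095  0.191 -0.016] 
tool d [0.0009 0.0001 0.0042] yang 85.77 tilt 0.15
```

That is click 1: the moment peaked at about 0.1 N m a quarter of the way through and is near 0 at 24°. Next are the second and third clicks.

```bash
python3 -m pendant '[{"dx":0,"dy":0,"dz":0,"rx":0,"ry":0,"rz":3,"hand":0.0},{"dx":0,"dy":0,"dz":0,"rx":0,"ry":0,"rz":3,"hand":0.0},{"dx":0,"dy":0,"dz":0,"rx":0,"ry":0,"rz":3,"hand":0.0},{"dx":0,"dy":0,"dz":0,"rx":0,"ry":0,"rz":3,"hand":0.0},{"dx":0,"dy":0,"dz":0,"rx":0,"ry":0,"rz":3,"hand":0.0},{"dx":0,"dy":0,"dz":0,"rx":0,"ry":0,"rz":3,"hand":0.0},{"dx":0,"dy":0,"dz":0,"rx":0,"ry":0,"rz":3,"hand":0.0},{"dx":0,"dy":0,"dz":0,"rx":0,"ry":0,"rz":3,"hand":0.0},{"dx":0,"dy":0,"dz":0,"rx":0,"ry":0,"rz":0,"hand":0.0},{"dx":0,"dy":0,"dz":0,"rx":0,"ry":0,"rz":0,"hand":0.0}]'
python3 -c "
from h import *
todo(W(0,0,80))"
python3 -m pendant '[{"dx":0,"dy":0,"dz":0,"rx":0,"ry":0,"rz":3,"hand":0.0},{"dx":0,"dy":0,"dz":0,"rx":0,"ry":0,"rz":3,"hand":0.0}]'
python3 -c "
from h import *
todo(W(0,0,80))"
```

```text
clock: 11.23
position: [0.5146, 0.1398, 0.0842]
ee_rot: [0.001, 0.244, 0.97, 0.001]
contact_force: [-0.7, 1.3, 6.8]
width: 0.0126
gripper_force: 51.1
t 11.23 pos [0.5146 0.1398 0.0842] q6 -0.94 w 0.0126 gf 51.1 F [-0.7  1.3  6.8] Mz [0.112 0.156 0.037] 
tool d [ 0.0008 -0.0004  0.0042] yang 61.77 tilt 0.15
clock: 11.4
position: [0.5146, 0.1398, 0.0842]
ee_rot: [0.001, 0.295, 0.955, 0.001]
contact_force: [-0.2, 2.4, 5.7]
width: 0.0129
gripper_force: 51.1
t 11.4 pos [0.5146 0.1398 0.0842] q6 -0.84 w 0.0129 gf 51.1 F [-0.2  2.4  5.7] Mz [0.16  0.184 0.078] 
tool d [ 0.0008 -0.0005  0.0042] yang 55.65 tilt 0.16
```

```bash
python3 -m pendant '[{"dx":0,"dy":0,"dz":0,"rx":0,"ry":0,"rz":3,"hand":0.0},{"dx":0,"dy":0,"dz":0,"rx":0,"ry":0,"rz":3,"hand":0.0},{"dx":0,"dy":0,"dz":0,"rx":0,"ry":0,"rz":3,"hand":0.0},{"dx":0,"dy":0,"dz":0,"rx":0,"ry":0,"rz":3,"hand":0.0},{"dx":0,"dy":0,"dz":0,"rx":0,"ry":0,"rz":3,"hand":0.0},{"dx":0,"dy":0,"dz":0,"rx":0,"ry":0,"rz":3,"hand":0.0},{"dx":0,"dy":0,"dz":0,"rx":0,"ry":0,"rz":0,"hand":0.0},{"dx":0,"dy":0,"dz":0,"rx":0,"ry":0,"rz":0,"hand":0.0},{"dx":0,"dy":0,"dz":0,"rx":0,"ry":0,"rz":0,"hand":0.0}]'
python3 - <<'E'
from h import *
todo(W(0,0,80))
f=[]
for n,(x,y) in (('top',(190,140)),('side',(250,110))):
    f.append(cv2.resize(manip.get_image(n)['frame'][y:y+150,x:x+130,::-1],None,fx=3,fy=3,interpolation=cv2.INTER_CUBIC))
cv2.imwrite('pics/end.png',np.hstack(f))
E
```

```text
clock: 12.15
position: [0.5147, 0.1399, 0.0842]
ee_rot: [0.001, 0.44, 0.898, 0.001]
contact_force: [1.0, 2.2, 6.9]
width: 0.0129
gripper_force: 51.1
t 12.15 pos [0.5147 0.1399 0.0842] q6 -0.53 w 0.0129 gf 51.1 F [1.  2.2 6.9] Mz [0.171 0.211 0.014] 
tool d [ 0.0006 -0.0009  0.0042] yang 37.77 tilt 0.17
```

View pics/end.png

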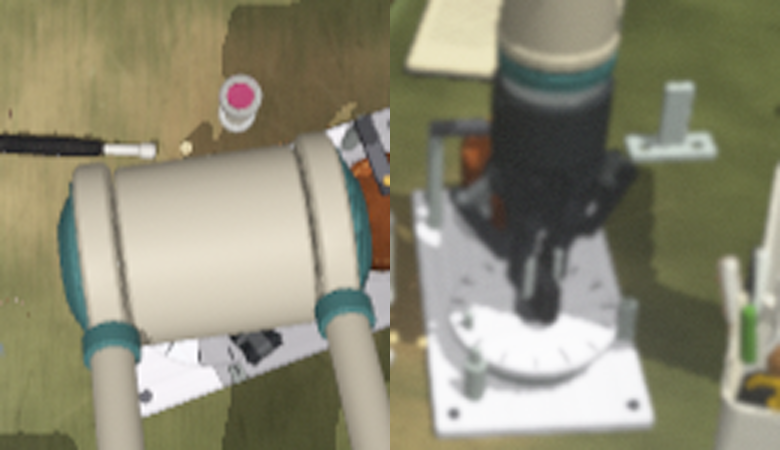

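```bash
python3 - <<'E'
from h import *
im=manip.get_image('side')
for a in (48,72,96):
    t=np.radians(a); p=[proj(im,W(50*np.sin(t),50*np.cos(t),z)) for z in (44,58)]
    print(a,[((u-250)*3+390,(v-110)*3) for u,v in p])
E
```

```text
48 [(np.float64(486.1782502981307), np.float64(343.98787621768395)), (np.float64(486.92512420715695), np.float64(329.4053273835734))]
72 [(np.float64(468.6802022563638), np.float64(326.4919448702368)), (np.float64(469.2392267583504), np.float64(311.94779556460196))]
96 [(np.float64(462.8704427136128), np.float64(306.4298551230122)), (np.float64(463.3621669913839), np.float64(291.9361443297914))]
```

The dial peg shows at (465,320) in the side crop. The 72° prediction is (469,319), so the dial is at the third stop. The knob is still gripped, the link stands clear, and the spool and setter show where they were.

```bash
python3 -c "
from rig import manip
print(manip.sign_off())"
```

```text
the job is handed in; nothing more can be done
None
```

The job is handed in at about 12 s of the 51 s allowed: the link stands flat on the mat clear of the fixture, and the knob is at its third stop (72° clockwise), still gripped.

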